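# Unstack the salt box, timer and tea light and put the table things back

### The job

Someone piled the tea light and the kitchen timer on the lid of the salt box, and left the salt shaker in the wooden tray where the salt box belongs. Put everything back upright in its own place: the shaker in the empty ring beside the pepper mill on the stand, the tea light in the well of the white dish, the timer in the middle of the round cork mat, and the salt box flat inside the tray, its long side along the tray's long side. Do not knock over the pepper mill or any of the things you move, do not let them fall from a height, and do not push the mill out of its ring.

Things in the scene. Friction and masses are not known exactly. Their poses are not given: they have to be found in the camera images.
- salt_box: Clear plastic lidded box with sachets inside, the bottom of the pile, 105 (its x) x 68 (its y) x 79 mm tall, about 0.3 kg; origin at the centre of its underside, z up. Grip it across its 68 mm (along its y); the flat lid, 68 mm wide, stands about 1 mm proud of the walls all round at 75 to 79 mm height. It starts on the worktop with the timer on its lid.
- timer: Round kitchen timer, red lower and cream upper half, 62 mm diameter, 48 mm tall, about 0.11 kg; origin at the centre of its underside, z up. Base is a 62 mm cylinder up to 22 mm height, the upper half is 60 mm wide and rounds off to a flat top; the halves do not turn. It starts on the lid of the salt box with the tea light on top.
- tea_light: Tea light in a metal cup, 38 mm diameter, 16 mm tall, about 14 g; origin at the centre of its underside, z up. It starts loose on top of the timer.
- salt_shaker: Glass salt shaker with a round metal head, 90 mm tall, about 0.1 kg; origin at the centre of its underside, z up. Body 44 mm in diameter, narrowing to a 34 mm head above about 70 mm. It starts upright in the wooden tray.
- salt_tray: Fixed low rectangular tray of light wood, 130 (its x) x 100 (its y) x 14 mm outside, walls 6 mm, inner floor 6 mm above the origin, inside 118 x 88 mm; origin at the centre of its underside, z up. Place of the salt box; the shaker stands in it at the start.
- cork_mat: Fixed round flat cork mat, 100 mm diameter, 6 mm thick; origin at the centre of its underside, z up. Place of the timer. (Wall cabinets hang over the far half of the worktop, beyond about x = 0.6 m, their underside 0.5 m up: keep the wrist low and swing round near the robot.)
- candle_dish: Fixed round white ceramic dish, 92 mm diameter, with a round well in the middle: floor of the well 8 mm above the origin, well 59 mm wide, its rim 4 mm higher (12 mm above the origin); origin at the centre of its underside, z up. Place of the tea light.
- cruet_stand: Fixed flat wooden board, 95 (its x) x 205 (its y) x 10 mm, with two low dark rings, each 4 mm high. Origin at the underside, under the centre of the EMPTY ring (inner diameter 64 mm), the place of the salt shaker, whose foot then stands 10 mm above the origin; the pepper mill's ring is centred 105 mm from it along the board's -y. z up.
- pepper_mill: Dark wooden pepper mill, 58 mm diameter, 130 mm tall, standing loose in its ring (inner diameter 70 mm) on the stand; origin at the centre of its underside, z up. It is to stay there.

How it is judged:
At the end, for the whole second after the job is handed in: Upright, flat and at rest (resting height to 3.5 mm): shaker within 13 mm of the centre of the empty ring, tea light within 13 mm of the well's, timer within 14 mm of the cork mat's, salt box within 17 mm of the tray's, long sides within 0.3 rad; pepper mill upright in its ring (horizontal distance between salt_shaker and cruet_stand below 0.013 m and z of salt_shaker in the frame of cruet_stand between 0.0065 and 0.0135 m and angle between each of salt_shaker, tea_light, timer, pepper_mill's own z axis and vertical below 0.12 rad and linear speed of each of salt_shaker, tea_light, timer, salt_box below 0.02 m/s and horizontal distance between tea_light and candle_dish below 0.013 m and z of tea_light in the frame of candle_dish between 0.0045 and 0.0115 m and horizontal distance between timer and cork_mat below 0.014 m and z of timer in the frame of cork_mat between 0.0025 and 0.0095 m and horizontal distance between salt_box and salt_tray below 0.017 m and z of salt_box in the frame of salt_tray between 0.0025 and 0.0095 m and angle between salt_box's own z axis and vertical below 0.06 rad and angle between the x axis of salt_box and the x axis of salt_tray, either way round below 0.3 rad and horizontal distance between pepper_mill and cruet_stand below 0.12 m and z of pepper_mill in the frame of cruet_stand below 0.0135 m); the robot touches nothing.
It fails at once if the pepper mill is tipped over (angle between pepper_mill's own z axis and vertical above 0.5 rad).
It fails at once if one of the things to move is tipped over (angle between any of salt_box, timer, tea_light, salt_shaker's own z axis and vertical above 0.8 rad).
It fails at once if one of the things to move falls from a height (moves faster than 1.5 m/s) (linear speed of any of salt_box, timer, tea_light, salt_shaker above 1.5 m/s).
It also fails if it takes over 133 s, if anything falls off the work surface, if the arm or the gripper's body presses on something with over 40 N, if the wrist force passes 120 N, or if a joint passes its speed limit or range.

### The arm

A 6-joint arm with a two-finger parallel gripper is mounted at the origin on a cart in front of the work surface, level with it; the furniture and walls round the work are solid. World frame = base frame: x ahead of the robot, y to its left, z up, the work surface at z = 0. Lengths are in m, angles in rad, forces in N, time in s.
With the tool pointing down it reaches from about 0.35 to 0.775 m from the base axis. Payload 5.5 kg.
Tool frame: the origin (TCP) lies between the finger pads; the fingertips stand 22 mm ahead of it and the grasp point (between the pads) lies 3 mm ahead of it; z points along the fingers, y is the line along which they close (so a half turn about z gives the same grasp; the last joint's range is limited). The gripper opens to 85 mm and grips with 20 to 120 N. Pads are 22 mm wide; open, the fingers measure 114 mm over their backs; the gripper's body (76 mm by 85 mm) begins 54 mm behind the grasp point. The pads swing forward as they close: fully open they stand 13 mm farther back than shut.
Start: joints at [-1.422, 0.313, 0.046, 1.304, 0, 1.431], TCP at [0.164, -0.551, 0.253] pointing down, gripper open.
Joint ranges: [-2.76, 2.76], [-0.86, 1.69], [-1.03, 1.26], [-2.2, 2.34], [-1.47, 1.5], [-3.14, 3.14]. Speed limits (rad/s): [2.57, 2.57, 3.14, 3.14, 3.14, 3.14].

### API

Orientations are given as a unit quaternion [w, x, y, z].
In Python, from workcell import env gives the robot as it stands.
- The arm moves only by the tool run_rows, called after ">>>" in YAML: its name, and indented under it one key for each argument. Schema: {"type":"object","properties":{"ticks":{"type":"array","items":{"type":"object","properties":{"d":{"type":"array","items":{"type":"number"},"minItems":3,"maxItems":3},"rot":{"type":"array","items":{"type":"number"},"minItems":3,"maxItems":3}},"additionalProperties":false},"minItems":1,"maxItems":8},"finger_gap":{"type":"number"},"grip_n":{"type":"number"},"only":{"type":"string"},"quiet":{"type":"boolean"},"lines":{"type":"string"}},"required":["ticks"],"additionalProperties":false}. ticks is a list of rows, 1 to 8 of them, each an object with the fields d (a list: dx, dy, dz in units of 50 mm), rot (a list: a rotation vector rx, ry, rz in rad); a field left out counts as zero; each row is the pose to reach, as a shift and turn from the pose commanded when the call began, along the tool's axes at that moment; what a row does not reach only later rows make up. A row lasts 1/8 s, in which the tool goes at most 0.0625 m and 0.188 rad, less where a joint would pass 70% of its speed; a pose out of reach is approached as far as the arm can. finger_gap is the finger opening in m, set as the call begins (left out keeps the last). The fingers move at their own pace and stop on an object; grip_n is the grip in N (left out, the last holds). Time passes only in rows, so rows that do not move let the fingers close. The tool returns the time, the measured TCP pose, the force, the opening and the grip force at its end. only (a regular expression) keeps the lines of the reply that match it, lines (a string "A,B") keeps lines A to B, and quiet returns only ok. Input that does not fit is refused with a message, and nothing moves.
- env.get_state(): the state, without advancing time (a new reading comes with each control period).
- env.read_camera(name): name is "scene" or "top" or "wrist"; returns a dict with "image" (420x560x3 uint8, red, green, blue), "K" (3x3 intrinsics, pixels), "R" (3x3) and "t" (3): a world point X has camera coordinates R X + t. Camera axes: x right, y down, z forward; pixel columns grow to the right and rows downward; lengths in m; the calibration is good to about 2 mm. A picture is of the moment at which its call begins. There is no depth.
- env.hand_in(): hands the job in; it is judged then, once.
The state is a dict: "clock": time; "joint_pos": joint angles; "qvel": joint speeds; "tau": joint torques, N m; "tcp_pos": TCP position; "orientation": TCP orientation; "wrist_force": force on the tool from outside, world axes, zero at the start; "ft_torque": the same for the moment, N m; "finger_gap": finger opening in m; "grip_force": force on a finger pad.
Only numpy, scipy, OpenCV 4.12 (cv2) and the standard library are available. Lean on these libraries where they do the work, as an engineer would, in place of code of your own. Each camera call takes 0.05 s, during which the arm holds its last target. There are 200 camera calls.

## Working session

There is one attempt and no reset: what is moved stays moved. The work goes in short steps, Python scripts to look and compute and a tool call to move; the robot and the scene stay as the last step left them, time stands still between calls to the robot, and variables do not carry over. Pictures are saved under pics/ and viewed, at most 14 in all, crops included, and the job is handed in when it is done.

```bash
ls; mkdir -p pics; python3 - <<'E'
from workcell import env
import cv2
s=env.get_state();print(s)
for n in ["scene","top"]:
    c=env.read_camera(n);cv2.imwrite(f"pics/{n}0.png",c["image"][:,:,::-1]);print(n,c["K"],c["R"],c["t"])
E
```

```text
pics
workcell.py
{'clock': 0.0, 'joint_pos': array([-1.42162510e+00,  3.14029366e-01,  4.50027286e-02,  1.30358688e+00,
        2.12378366e-05,  1.43120447e+00]), 'qvel': array([-0.00212708,  0.00034342,  0.00014506, -0.00192193,  0.00038194,
       -0.0002012 ]), 'tau': array([ 4.15307450e-04, -4.80626535e+01,  2.98534101e+01,  1.93835283e-02,
       -9.82190841e-05, -1.46018374e-05]), 'tcp_pos': array([ 0.16367382, -0.55074021,  0.25240206]), 'orientation': array([-9.08634174e-04,  9.89594672e-01,  1.43880363e-01,  6.26692998e-06]), 'wrist_force': array([-0.31400616,  0.53557693, -0.78391962]), 'ft_torque': array([ 0.00215014,  0.02559991, -0.05659184]), 'grip_force': 0.0, 'finger_gap': 0.08543278758457865}
scene [[389.08871696   0.         276.02150232]
 [  0.         389.08871696 209.58979069]
 [  0.           0.           1.        ]] [[-6.34473870e-01 -7.72944256e-01 -2.94028890e-04]
 [-5.67127998e-01  4.65787303e-01 -6.79270213e-01]
 [ 5.25174964e-01 -4.30812448e-01 -7.33888201e-01]] [0.24124824 0.33951793 0.87896317]
top [[384.04550311   0.         281.09880835]
 [  0.         384.04550311 209.2904232 ]
 [  0.           0.           1.        ]] [[ 0.02190545 -0.99964927  0.01488224]
 [-0.98618526 -0.02405033 -0.16389084]
 [ 0.16419128 -0.01108654 -0.98636622]] [-0.07391345  0.46456583  1.05939421]
```
View pics/top0.png

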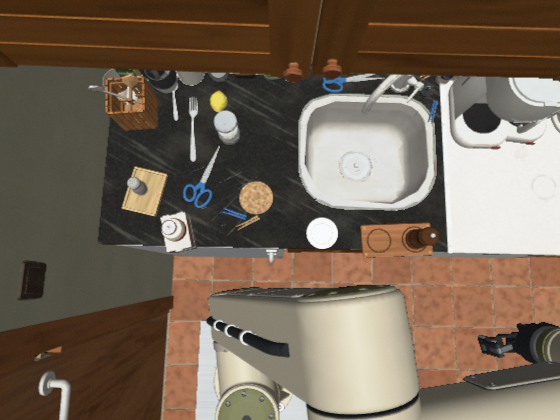

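View pics/scene0.png

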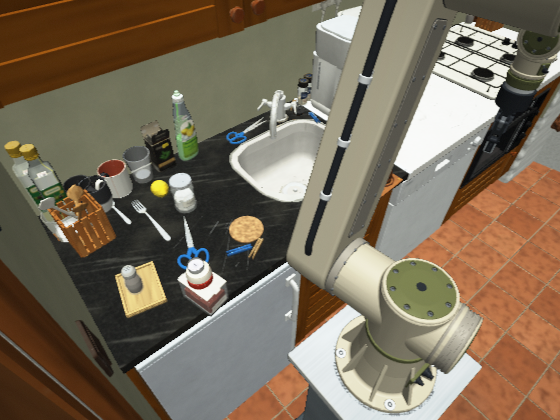

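The top view shows the pile at (175,232), tray at (145,190) with the shaker at (136,184), mat at (256,197), dish at (321,233), stand at (397,238) with its empty ring at about (378,240), and mill at (428,237). The scene view confirms the pile (timer and tea light on the box) and the shaker in the tray.

```bash
cat > h.py <<'E'
import numpy as np, cv2
from workcell import env
from scipy.spatial.transform import Rotation as Ro
def ray(c,u,v):
    o=-c["R"].T@c["t"]; d=c["R"].T@np.linalg.inv(c["K"])@np.array([u,v,1.]); return o,d/np.linalg.norm(d)
def plane(c,u,v,h):
    o,d=ray(c,u,v); return o+d*(h-o[2])/d[2]
def proj(c,X):
    p=c["K"]@(c["R"]@np.array(X)+c["t"]); return p[:2]/p[2]
def blobs(mask,amin=60):
    n,l,st,ce=cv2.connectedComponentsWithStats(mask.astype(np.uint8)); 
    return [(ce[i].round(1),st[i][:5]) for i in range(1,n) if st[i][4]>=amin]
def totool(target,yaw=None):
    "shift in tool axes (TCP to target) and turn about tool z so that tool y lies along world direction yaw (mod pi)"
    s=env.get_state(); q=s["orientation"]; R=Ro.from_quat([q[1],q[2],q[3],q[0]])
    d=R.inv().apply(np.array(target)-s["tcp_pos"]); out=[d.round(4)]
    if yaw is not None:
        w=R.inv().apply([np.cos(yaw),np.sin(yaw),0]); a=np.arctan2(-w[0],w[1]); a=(a+np.pi/2)%np.pi-np.pi/2; out.append(round(a,3))
    print("tcp",s["tcp_pos"].round(4),"tool move",*out,"tilt",R.apply([0,0,1]).round(3),"j",s["joint_pos"].round(2),"t",s["clock"])
E
python3 - <<'E'
from h import *
c=env.read_camera("top");im=c["image"];hsv=cv2.cvtColor(im,cv2.COLOR_RGB2HSV)
cv2.imwrite("pics/cropL.png",cv2.resize(im[160:260,95:285,::-1],None,fx=4,fy=4,interpolation=cv2.INTER_CUBIC))
cv2.imwrite("pics/cropR.png",cv2.resize(im[205:265,295:450,::-1],None,fx=4,fy=4,interpolation=cv2.INTER_CUBIC))
E
```

View pics/cropL.png

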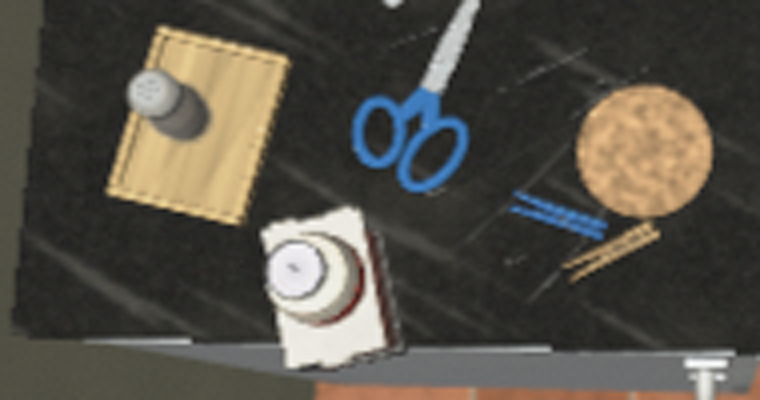

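View pics/cropR.png

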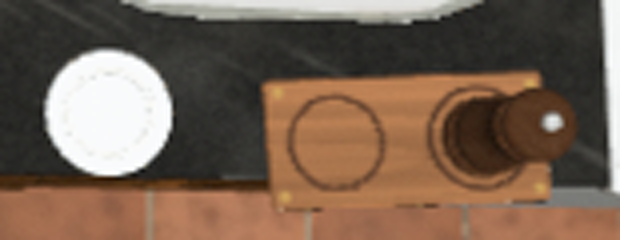

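The left crop shows tray corners at (160,27), (290,60), (243,224), (107,192), the shaker head at (152,92), tea light at (296,270), lid corners at (262,228), (360,206), (398,350), (285,368), and mat at (645,151). The right crop shows the dish at (109,112), empty ring at (336,143), and mill ring at (478,137).

```bash
python3 - <<'E'
from h import *
c=env.read_camera("top");s=env.read_camera("scene")
L=lambda x,y:(95+(x+.5)/4-.5,160+(y+.5)/4-.5)
Rr=lambda x,y:(295+(x+.5)/4-.5,205+(y+.5)/4-.5)
def P(n,uv,h): p=plane(c,*uv,h); print(n,p.round(4),"scene px",proj(s,p).round(1),"r",np.hypot(*p[:2]).round(3)); return p
t=np.array([P("tray",L(*q),.014) for q in [(160,27),(290,60),(243,224),(107,192)]]);print(t.mean(0),np.linalg.norm(np.roll(t,-1,0)-t,axis=1),)
e=(t[0]-t[3]+t[1]-t[2]);print("tray x yaw",np.arctan2(e[1],e[0]))
b=np.array([P("lid",L(*q),.079) for q in [(262,228),(360,206),(398,350),(285,368)]]);print(b.mean(0),np.linalg.norm(np.roll(b,-1,0)-b,axis=1))
e=(b[0]-b[3]+b[1]-b[2]);print("box long yaw",np.arctan2(e[1],e[0]))
P("shaker head",L(152,92),.094);P("tea",L(296,270),.143)
P("mat",L(645,151),.006);P("dish",Rr(109,112),.012)
a=P("ring",Rr(336,143),.014);m=P("millring",Rr(478,137),.014);print(np.linalg.norm(a-m));P("mill knob",Rr(553,121),.13)
# scene masks
for n,k in (("top",c),("scene",s)):
    hsv=cv2.cvtColor(k["image"],cv2.COLOR_RGB2HSV).astype(int);H,S,V=hsv[...,0],hsv[...,1],hsv[...,2]
    print(n,"cork",[(x,y.tolist()) for x,y in blobs((H>8)&(H<20)&(S>80)&(V>140)) if abs(x[0]-250)<20 and 180<x[1]<245])
    if n=="top": print("white",[(x,y.tolist()) for x,y in blobs((S<40)&(V>200)) if 140<x[0]<340 and 190<x[1]<255])
    else: print("white",[(x,y.tolist()) for x,y in blobs((S<45)&(V>190),20) if 100<x[0]<240 and 220<x[1]<320])
cv2.imwrite("pics/sc.png",cv2.resize(s["image"][245:325,105:245,::-1],None,fx=5,fy=5,interpolation=cv2.INTER_CUBIC))
E
```

```text
tray [0.5886 0.3734 0.014 ] scene px [115.  274.7] r 0.697
tray [0.5659 0.2758 0.014 ] scene px [153.  260.7] r 0.63
tray [0.4428 0.3011 0.014 ] scene px [166.9 297.4] r 0.535
tray [0.4639 0.4013 0.014 ] scene px [125.6 314.7] r 0.613
[0.51529431 0.3378792  0.014     ] [0.10021752 0.1257701  0.10238661 0.12780704]
tray x yaw -0.21151133145299544
lid [0.4311 0.2673 0.079 ] scene px [176.3 278.8] r 0.507
lid [0.4479 0.2016 0.079 ] scene px [196.2 260.1] r 0.491
lid [0.3502 0.1699 0.079 ] scene px [229.1 279.1] r 0.389
lid [0.3364 0.2449 0.079 ] scene px [205.6 300.8] r 0.416
[0.39140756 0.22093349 0.079     ] [0.06783587 0.10275472 0.07634008 0.09731958]
box long yaw 0.27421165543937054
shaker head [0.5209 0.3443 0.094 ] scene px [128.2 268.1] r 0.624
tea [0.3957 0.2242 0.143 ] scene px [195.5 263.4] r 0.455
mat [0.5055 0.0119 0.006 ] scene px [245.6 228.2] r 0.506
dish [ 0.4048 -0.1834  0.012 ] scene px [318.3 215.1] r 0.444
ring [ 0.3859 -0.348   0.014 ] scene px [360.6 193.4] r 0.52
millring [ 0.3927 -0.4515  0.014 ] scene px [380.6 178. ] r 0.598
0.10375457767097633
mill knob [ 0.3931 -0.459   0.13  ] scene px [389.6 148.8] r 0.604
top cork [(array([255.8, 197.4]), [239, 182, 34, 32, 857]), (array([249.7, 221. ]), [238, 216, 22, 12, 70])]
white [(array([175.1, 232.3]), [161, 212, 30, 40, 647]), (array([321.8, 232.9]), [307, 218, 31, 31, 756])]
scene cork [(array([247. , 230.3]), [229, 216, 35, 41, 754])]
white [(array([153.6, 222.3]), [133, 203, 37, 37, 182]), (array([188.2, 236. ]), [185, 221, 8, 26, 93]), (array([201.5, 279. ]), [178, 259, 48, 42, 846]), (array([209.3, 317.3]), [135, 262, 154, 108, 741]), (array([127. , 270.3]), [122, 265, 11, 11, 94])]
```

View pics/sc.png

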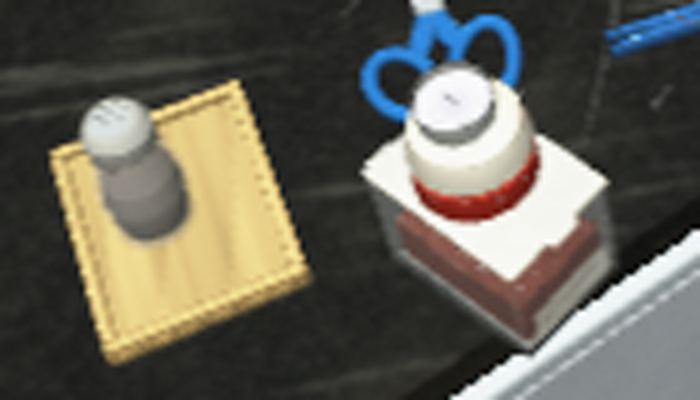

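The scene crop agrees with the top-view points to about 1.5 px: tea light at (452,100), tray corners and shaker head as predicted. I'm moving toward the pile now, in two steps.

Units first: shifts go in units of 50 mm. So 0.374 m is 7.48, -0.359 m is -7.18.

>>> run_rows:
  ticks:
    - {"d":[0.94,-0.9,-0.2],"rot":[0,0,-0.18]}
    - {"d":[1.88,-1.8,-0.4],"rot":[0,0,-0.36]}
    - {"d":[2.8,-2.7,-0.56],"rot":[0,0,-0.54]}
    - {"d":[3.74,-3.6,-0.56],"rot":[0,0,-0.72]}
    - {"d":[4.68,-4.5,-0.56],"rot":[0,0,-0.9]}
    - {"d":[5.6,-5.4,-0.56],"rot":[0,0,-1.08]}
    - {"d":[6.54,-6.3,-0.56],"rot":[0,0,-1.26]}
    - {"d":[7.48,-7.18,-0.56],"rot":[0,0,-1.44]}

```text
clock: 1.25
tcp_pos: [0.4105, -0.1164, 0.2815]
orientation: [0.001, 0.647, 0.763, 0.0]
wrist_force: [1.4, -1.5, 0.1]
finger_gap: 0.0856
grip_force: 0.0
```

```bash
python3 -c "
from h import *
totool([.396,.224,.28],.24+np.pi/2)"
```

```text
tcp [ 0.4105 -0.1164  0.2815] tool move [0.3382 0.0412 0.0013] 1.494 tilt [ 0.001 -0.001 -1.   ] j [-0.46  0.02 -0.24  1.31 -0.    0.94] t 1.25
```

Converted, 0.33 m is 6.6, 0.3 m is 6.

>>> run_rows:
  ticks:
    - {"d":[0.84,0.1,0],"rot":[0,0,-0.18]}
    - {"d":[1.7,0.2,0],"rot":[0,0,-0.36]}
    - {"d":[2.54,0.3,0],"rot":[0,0,-0.54]}
    - {"d":[3.4,0.4,0],"rot":[0,0,-0.72]}
    - {"d":[4.24,0.5,0],"rot":[0,0,-0.9]}
    - {"d":[5.1,0.6,0],"rot":[0,0,-1.08]}
    - {"d":[6,0.7,0],"rot":[0,0,-1.26]}
    - {"d":[6.6,0.82,0],"rot":[0,0,-1.44]}

```text
clock: 2.25
tcp_pos: [0.3978, 0.2159, 0.2813]
orientation: [0.0, -0.017, 1.0, 0.0]
wrist_force: [-0.5, -1.0, -0.3]
finger_gap: 0.0853
grip_force: 0.0
```

>>> run_rows:
  ticks:
    - {"rot":[0,0,-0.18]}
    - {"rot":[0,0,-0.22]}
    - {"rot":[0,0,-0.22]}

```text
clock: 2.62
tcp_pos: [0.3982, 0.2143, 0.2812]
orientation: [-0.0, -0.123, 0.992, -0.0]
wrist_force: [-0.4, -0.7, 0.4]
finger_gap: 0.0854
grip_force: 0.0
```

```bash
python3 -c "
from h import *
totool([.396,.224,.28],.24+np.pi/2)
c=env.read_camera('wrist');cv2.imwrite('pics/w1.png',c['image'][:,:,::-1])
for n,X in dict(tea=[.3957,.2242,.143],timer=[.395,.221,.127]).items(): print(n,proj(c,X))
print(-c['R'].T@c['t'])
"
```

```text
tcp [0.3982 0.2143 0.2812] tool move [-0.0002  0.01    0.0012] 0.007 tilt [-0. -0. -1.] j [ 0.32  0.07 -0.19  1.31 -0.    0.07] t 2.625
tea [293.89522884 206.27989164]
timer [289.37221538 198.89127751]
[0.32707337 0.1954748  0.40139184]
```

View pics/w1.png

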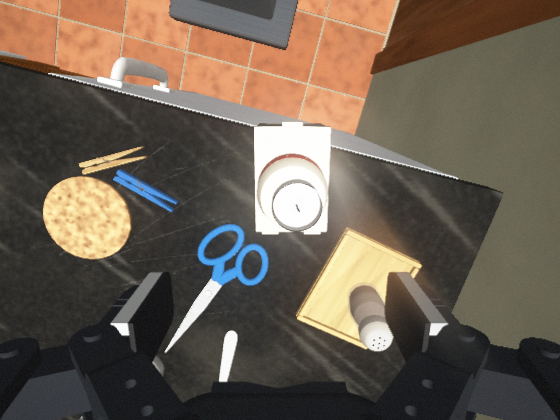

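The wrist view shows the tea light at (298,205), the lid square to the image at (256..329, 125..233), the mat at (87,217), and the tray at (360,290).

```bash
python3 -c "
from h import *
c=env.read_camera('wrist')
print('tea',plane(c,298,205,.143))
b=np.array([plane(c,u,v,.079) for u,v in [(256,125),(330,127),(327,233),(256,233)]]);print(b,b.mean(0),np.linalg.norm(np.roll(b,-1,0)-b,axis=1))
print('mat',plane(c,87,217,.006))
t=np.array([plane(c,u,v,.014) for u,v in [(347,228),(421,266),(372,348),(297,317)]]);print(t,t.mean(0),np.linalg.norm(np.roll(t,-1,0)-t,axis=1))
p=plane(c,298,205,.143); totool([p[0],p[1],.153])
"
```

```text
tea [0.39408105 0.22679504 0.143     ]
[[0.34988379 0.18052252 0.079     ]
 [0.33581604 0.24330936 0.079     ]
 [0.43055714 0.26832714 0.079     ]
 [0.44699448 0.20313378 0.079     ]] [0.39081286 0.2238232  0.079     ] [0.06434352 0.0979886  0.06723362 0.09970836]
mat [0.50251615 0.01257611 0.006     ]
[[0.44008999 0.30330623 0.014     ]
 [0.46394474 0.4011956  0.014     ]
 [0.58539295 0.38124098 0.014     ]
 [0.56536875 0.27815347 0.014     ]] [0.51369911 0.34097407 0.014     ] [0.10075405 0.12307662 0.1050143  0.12777884]
tcp [0.3983 0.2141 0.2812] tool move [0.001  0.0134 0.1282] tilt [-0. -0. -1.] j [ 0.32  0.07 -0.19  1.31 -0.    0.07] t 2.725
```

Converted, 0.128 m is 2.56, 0.12 m is 2.4.

>>> run_rows:
  ticks:
    - {"d":[0.02,0.24,0.6]}
    - {"d":[0.02,0.24,1.4]}
    - {"d":[0.02,0.24,2]}
    - {"d":[0.02,0.24,2.4]}
    - {"d":[0.02,0.24,2.56]}
    - {"d":[0.02,0.24,2.56]}
  finger_gap: 0.06
  grip_n: 20

```text
clock: 3.48
tcp_pos: [0.3944, 0.2254, 0.1532]
orientation: [-0.0, -0.123, 0.992, -0.0]
wrist_force: [-0.0, 0.6, 1.0]
finger_gap: 0.0602
grip_force: 0.0
```

>>> run_rows:
  ticks:
    - {}
    - {}
    - {}
    - {}
  finger_gap: 0.025
  grip_n: 20

```text
clock: 3.98
tcp_pos: [0.3952, 0.2258, 0.1543]
orientation: [0.001, -0.123, 0.992, 0.0]
wrist_force: [-0.2, -0.2, 6.0]
finger_gap: 0.0362
grip_force: 20.2
```

```bash
python3 -c "
from h import *
c=env.read_camera('wrist');cv2.imwrite('pics/w2.png',c['image'][:,:,::-1]);totool([.395,.2255,.153])"
```

```text
tcp [0.3952 0.2258 0.1543] tool move [ 0.0003 -0.0002  0.0013] tilt [ 0.002  0.001 -1.   ] j [ 0.34  0.14 -0.43  1.   -0.    0.1 ] t 4.025
```

View pics/w2.png

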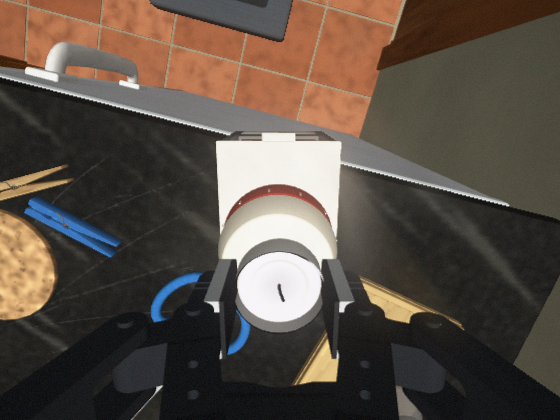

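The tea light is between the pads, at (280,283), but the tips touch the timer's top (6 N). I'll re-grip 6 mm higher so the tips clear the dish rim later.

Converted, -0.006 m is -0.12.

>>> run_rows:
  ticks:
    - {}
    - {"d":[0,0,-0.12]}
    - {"d":[0,0,-0.12]}
  finger_gap: 0.05

```text
clock: 4.4
tcp_pos: [0.3947, 0.2256, 0.1597]
orientation: [0.0, -0.123, 0.992, 0.0]
wrist_force: [-0.4, 0.1, -0.6]
finger_gap: 0.0499
grip_force: 0.0
```

>>> run_rows:
  ticks:
    - {}
    - {}
    - {}
    - {}
  finger_gap: 0.025
  grip_n: 20

```text
clock: 4.9
tcp_pos: [0.3945, 0.2256, 0.1594]
orientation: [0.0, -0.123, 0.992, 0.0]
wrist_force: [-0.4, -0.4, 4.3]
finger_gap: 0.0354
grip_force: 19.8
```

>>> run_rows:
  ticks:
    - {"d":[0,0,-0.2]}
    - {"d":[0,0,-0.6]}
    - {"d":[0,0,-1.2]}
    - {"d":[0,0,-1.2]}

```text
clock: 5.4
tcp_pos: [0.3958, 0.226, 0.2215]
orientation: [0.002, -0.123, 0.992, 0.0]
wrist_force: [-0.1, -1.0, -0.9]
finger_gap: 0.0356
grip_force: 20.0
```

```bash
python3 -c "
from h import *
totool([.405,-.1835,.12],.24+np.pi/2)"
```

```text
tcp [0.3958 0.226  0.2215] tool move [ 0.0918 -0.3993  0.1011] 0.007 tilt [ 0.004  0.001 -1.   ] j [ 0.34  0.09 -0.31  1.16 -0.    0.1 ] t 5.4
```

>>> run_rows:
  ticks:
    - {"d":[0.1,-0.4,0]}
    - {"d":[0.32,-1.4,0]}
    - {"d":[0.56,-2.4,0]}
    - {"d":[0.8,-3.4,0]}
    - {"d":[1.02,-4.4,0]}
    - {"d":[1.26,-5.4,0]}
    - {"d":[1.48,-6.4,0]}
    - {"d":[1.7,-7.4,0]}

```text
clock: 6.4
tcp_pos: [0.402, -0.1555, 0.2186]
orientation: [-0.0, -0.123, 0.992, 0.0]
wrist_force: [0.4, -0.1, -0.2]
finger_gap: 0.0357
grip_force: 20.1
```

>>> run_rows:
  ticks:
    - {"d":[0.1,-0.4,0.6]}
    - {"d":[0.14,-0.58,1.4]}
    - {"d":[0.14,-0.58,2.2]}
    - {"d":[0.14,-0.58,2.2]}

```text
clock: 6.9
tcp_pos: [0.4, -0.1821, 0.1062]
orientation: [-0.003, -0.123, 0.992, 0.003]
wrist_force: [-0.2, 0.7, 0.2]
finger_gap: 0.0356
grip_force: 20.2
```

```bash
python3 -c "
from h import *
totool([.405,-.1835,.12],.24+np.pi/2)
c=env.read_camera('wrist');cv2.imwrite('pics/w3.png',c['image'][:,:,::-1]);print(proj(c,[.405,-.1835,.012]))"
```

```text
tcp [ 0.4    -0.1821  0.1062] tool move [-0.0045 -0.0025 -0.0138] 0.007 tilt [-0.007  0.004 -1.   ] j [-0.61  0.17 -0.53  0.88 -0.   -0.86] t 6.9
[275.35828042 233.01972304]
```

View pics/w3.png

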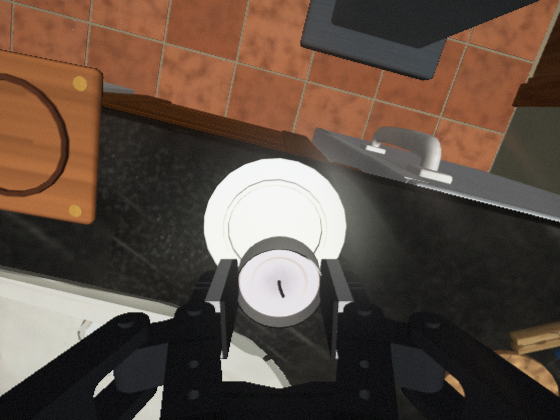

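The wrist view shows the dish at (275,229), matching the prediction of (275,233), with the tea light held upright at (280,283). Descending.

>>> run_rows:
  ticks:
    - {"d":[0,0,0.4]}
    - {"d":[0,0,0.8]}
    - {"d":[0,0,0.9]}
    - {"d":[0,0,0.9]}

```text
clock: 7.45
tcp_pos: [0.4035, -0.1841, 0.0653]
orientation: [0.0, -0.123, 0.992, -0.0]
wrist_force: [0.1, 0.1, -0.7]
finger_gap: 0.0351
grip_force: 20.2
```

```bash
python3 -c "
from h import *
totool([.404,-.183,.043])
c=env.read_camera('wrist');hsv=cv2.cvtColor(c['image'],cv2.COLOR_RGB2HSV);print(proj(c,[.404,-.183,.012]))"
```

```text
tcp [ 0.4035 -0.1841  0.0653] tool move [-0.0007  0.001   0.0223] tilt [ 0.001 -0.001 -1.   ] j [-0.61  0.22 -0.59  0.77 -0.   -0.86] t 7.45
[282.55025778 252.37725538]
```

>>> run_rows:
  ticks:
    - {"d":[0,0,0.16]}
    - {"d":[0,0,0.3]}
    - {"d":[0,0,0.4]}
    - {"d":[0,0,0.44]}
    - {"d":[0,0,0.44]}

```text
clock: 8.12
tcp_pos: [0.4027, -0.1838, 0.0421]
orientation: [-0.0, -0.123, 0.992, 0.0]
wrist_force: [-0.2, -0.3, -0.3]
finger_gap: 0.0351
grip_force: 20.2
```

```bash
python3 -c "
from h import *
totool([.404,-.183,.043])
c=env.read_camera('wrist');cv2.imwrite('pics/w4.png',c['image'][:,:,::-1])
c=env.read_camera('scene');cv2.imwrite('pics/s4.png',cv2.resize(c['image'][180:250,270:390,::-1],None,fx=5,fy=5))"
```

```text
tcp [ 0.4027 -0.1838  0.0421] tool move [-0.0014  0.0005 -0.0009] tilt [-0.  0. -1.] j [-0.61  0.25 -0.62  0.71 -0.   -0.86] t 8.125
```

View pics/w4.png

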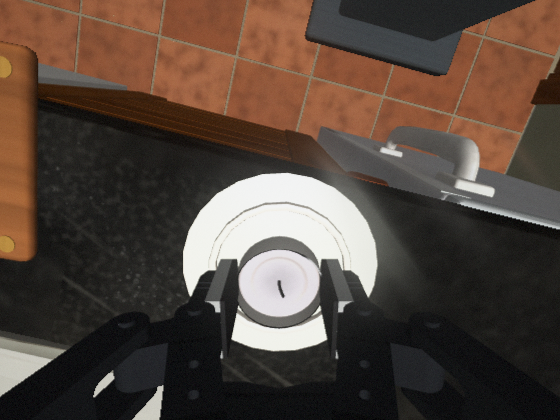

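The tea light sits over the well, with the dish at (280,262) and no contact yet. Lowering in small steps until it touches.

>>> run_rows:
  ticks:
    - {"d":[-0.02,0,0.04]}
    - {"d":[-0.02,0,0.06]}
    - {"d":[-0.02,0,0.06]}

```text
clock: 8.6
tcp_pos: [0.4041, -0.1838, 0.0398]
orientation: [0.0, -0.123, 0.992, -0.0]
wrist_force: [0.1, 0.3, 4.7]
finger_gap: 0.0357
grip_force: 20.8
```

>>> run_rows:
  ticks:
    - {"d":[0,0,0.04]}
    - {"d":[0,0,0.06]}
    - {"d":[0,0,0.06]}

```text
clock: 8.98
tcp_pos: [0.4045, -0.184, 0.0384]
orientation: [0.001, -0.123, 0.992, -0.001]
wrist_force: [-5.2, 3.4, 21.9]
finger_gap: 0.0353
grip_force: 25.4
```

```bash
python3 -c "
from h import *
totool([.404,-.183,.043])
c=env.read_camera('wrist');hsv=cv2.cvtColor(c['image'],cv2.COLOR_RGB2HSV);
m=(hsv[...,1]<45)&(hsv[...,2]>140);print(blobs(m[160:380,150:400],1000))"
```

```text
tcp [ 0.4045 -0.184   0.0384] tool move [ 0.0002  0.0011 -0.0046] tilt [ 0.002 -0.001 -1.   ] j [-0.61  0.25 -0.62  0.7  -0.   -0.86] t 8.975
[(array([132.5,  64.9]), array([   32,    10,   200,   132, 14325], dtype=int32)), (array([129.1, 123.5]), array([  89,   90,   82,   69, 4412], dtype=int32)), (array([128.6, 176.2]), array([  81,  153,   97,   40, 2329], dtype=int32))]
```

Converted, -0.003 m is -0.06.

>>> run_rows:
  ticks:
    - {"d":[0,0,-0.06]}
    - {"d":[0,0,-0.06]}

```text
clock: 9.28
tcp_pos: [0.404, -0.1837, 0.0395]
orientation: [0.0, -0.123, 0.992, -0.0]
wrist_force: [-0.3, 0.6, 0.0]
finger_gap: 0.0352
grip_force: 23.1
```

>>> run_rows:
  ticks:
    - {}
    - {}
    - {}
  finger_gap: 0.055

```text
clock: 9.65
tcp_pos: [0.4037, -0.1836, 0.0391]
orientation: [-0.0, -0.123, 0.992, 0.0]
wrist_force: [0.4, -0.2, 0.4]
finger_gap: 0.0547
grip_force: 0.0
```

>>> run_rows:
  ticks:
    - {"d":[0,0,-0.4]}
    - {"d":[0,0,-1.2]}
    - {"d":[0,0,-2.4]}
    - {"d":[0,0,-3.6]}
    - {"d":[0,0,-3.6]}

```text
clock: 10.28
tcp_pos: [0.4063, -0.1853, 0.2241]
orientation: [0.004, -0.123, 0.992, -0.003]
wrist_force: [0.2, 0.7, -0.7]
finger_gap: 0.0549
grip_force: 0.0
```

```bash
python3 -c "
from h import *
c=env.read_camera('wrist');cv2.imwrite('pics/w5.png',cv2.resize(c['image'][80:330,130:430,::-1],None,fx=2,fy=2));totool([.395,.222,.22]);print(proj(c,[.404,-.183,.024]))"
```

```text
tcp [ 0.4051 -0.1845  0.2215] tool move [-8.970e-02  3.966e-01  2.000e-04] tilt [ 0.004 -0.003 -1.   ] j [-0.61  0.07 -0.33  1.16 -0.   -0.86] t 10.325
[284.58243207 184.3396326 ]
```

View pics/w5.png

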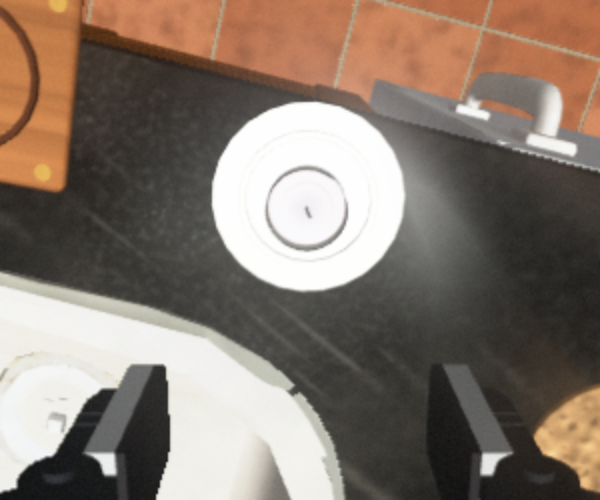

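The tea light stands in the well at (307,207), with the dish at (309,196), so the offset is at most 5 mm. Next is the timer.

Converted, 0.25 m is 5, 0.396 m is 7.92.

>>> run_rows:
  ticks:
    - {"d":[-0.2,1,-0.2]}
    - {"d":[-0.44,2,-0.4]}
    - {"d":[-0.68,3,-0.6]}
    - {"d":[-0.9,4,-0.8]}
    - {"d":[-1.12,5,-0.8]}
    - {"d":[-1.36,6,-0.8]}
    - {"d":[-1.6,7,-0.8]}
    - {"d":[-1.8,7.92,-0.8]}
  finger_gap: 0.085

```text
clock: 11.32
tcp_pos: [0.3931, 0.2239, 0.2573]
orientation: [-0.001, -0.124, 0.992, -0.0]
wrist_force: [0.9, -0.3, 0.8]
finger_gap: 0.0853
grip_force: 0.0
```

>>> run_rows:
  ticks:
    - {}
    - {}
    - {}

```text
clock: 11.7
tcp_pos: [0.394, 0.2213, 0.2586]
orientation: [-0.001, -0.122, 0.992, -0.0]
wrist_force: [0.9, 0.9, 0.5]
finger_gap: 0.0846
grip_force: 0.0
```

```bash
python3 -c "
from h import *
totool([.395,.222,.11])
c=env.read_camera('wrist');im=c['image'];hsv=cv2.cvtColor(im,cv2.COLOR_RGB2HSV).astype(int);cv2.imwrite('pics/w6.png',cv2.resize(im[90:270,200:360,::-1],None,fx=4,fy=4)[:600])
print(proj(c,[.395,.222,.127]))"
```

```text
tcp [0.394  0.2213 0.2586] tool move [-0.0013  0.0005  0.1486] tilt [-0.001 -0.001 -1.   ] j [ 0.33  0.07 -0.24  1.26 -0.    0.09] t 11.7
[280.75058987 210.47596208]
```

View pics/w6.png

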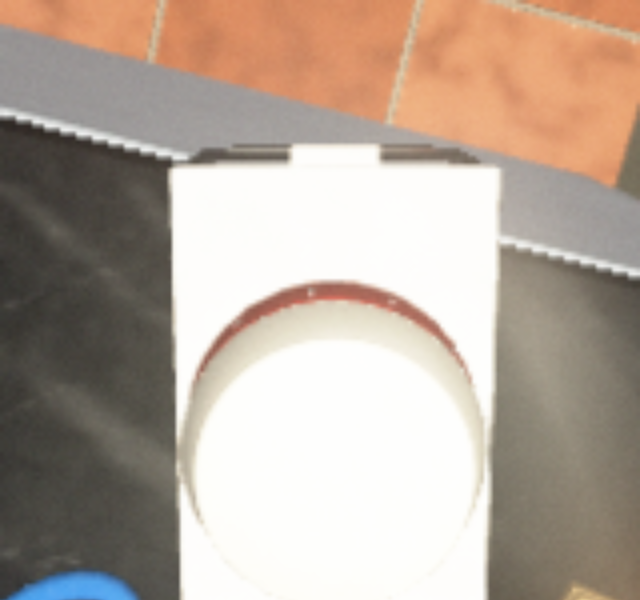

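The crop shows the timer's top disc at (338,482), full-image (284.5,210.5), and the lid's near corners at (170,167) and (500,167).

```bash
python3 -c "
from h import *
c=env.read_camera('wrist')
p=plane(c,284.4,210.4,.127);print(p,plane(c,283.4,190,.1))
a=plane(c,242.5,131.5,.079);b=plane(c,325,131.5,.079);d=b-a;print(a,b,np.linalg.norm(d),np.arctan2(d[1],d[0])-np.pi/2)
m=(a+b)/2; print('box centre',m+.0525*np.array([np.cos(.24),np.sin(.24),0]))
totool([p[0],p[1],.122])"
```

```text
[0.39463045 0.22457428 0.127     ] [0.38617449 0.22198919 0.1       ]
[0.35176135 0.17919407 0.079     ] [0.3354671  0.24419319 0.079     ] 0.06701035684910706 0.24562248468101533
box centre [0.39460947 0.22417302 0.079     ]
tcp [0.3943 0.2213 0.259 ] tool move [-0.0012  0.0031  0.137 ] tilt [-0. -0. -1.] j [ 0.33  0.07 -0.24  1.26 -0.    0.09] t 11.8
```

Converted, 0.149 m is 2.98, 0.14 m is 2.8.

>>> run_rows:
  ticks:
    - {"d":[-0.02,0.06,0.8]}
    - {"d":[-0.02,0.06,1.6]}
    - {"d":[-0.02,0.06,2.4]}
    - {"d":[-0.02,0.06,2.8]}
    - {"d":[-0.02,0.06,2.98]}
    - {"d":[-0.02,0.06,2.98]}
    - {"d":[-0.02,0.06,2.98]}

```text
clock: 12.68
tcp_pos: [0.3954, 0.2256, 0.1113]
orientation: [0.001, -0.123, 0.992, 0.0]
wrist_force: [0.2, 0.7, 0.3]
finger_gap: 0.0849
grip_force: 0.0
```

>>> run_rows:
  ticks:
    - {}
    - {}
    - {}
    - {}
  finger_gap: 0.05
  grip_n: 30

```text
clock: 13.18
tcp_pos: [0.3951, 0.2257, 0.1114]
orientation: [0.001, -0.123, 0.992, 0.0]
wrist_force: [-1.0, -0.6, 5.2]
finger_gap: 0.0603
grip_force: 31.2
```

>>> run_rows:
  ticks:
    - {"d":[0,0,-0.1]}
    - {"d":[0,0,-0.3]}
    - {"d":[0,0,-0.8]}
    - {"d":[0,0,-1]}
    - {"d":[0,0,-1]}

```text
clock: 13.8
tcp_pos: [0.3951, 0.2258, 0.161]
orientation: [0.001, -0.123, 0.992, 0.0]
wrist_force: [-0.2, 0.1, -2.5]
finger_gap: 0.0597
grip_force: 32.8
```

```bash
python3 -c "
from h import *
totool([.504,.0125,.16])"
```

```text
tcp [0.3951 0.2258 0.161 ] tool move [-0.0534 -0.2334  0.0011] tilt [ 0.002  0.001 -1.   ] j [ 0.34  0.13 -0.42  1.02 -0.    0.1 ] t 13.8
```

>>> run_rows:
  ticks:
    - {"d":[-0.1,-0.4,0]}
    - {"d":[-0.28,-1.2,0]}
    - {"d":[-0.46,-2,0]}
    - {"d":[-0.64,-2.8,0]}
    - {"d":[-0.82,-3.6,0]}
    - {"d":[-1,-4.3,0]}
    - {"d":[-1.06,-4.66,0]}
    - {"d":[-1.06,-4.66,0]}

```text
clock: 14.8
tcp_pos: [0.5027, 0.0119, 0.1595]
orientation: [-0.001, -0.122, 0.992, 0.0]
wrist_force: [-1.2, 0.3, -1.6]
finger_gap: 0.0598
grip_force: 32.9
```

>>> run_rows:
  ticks:
    - {"d":[0,0,0.6]}
    - {"d":[0,0,1.2]}
    - {"d":[0,0,1.8]}
    - {"d":[0,0,2.1]}
    - {"d":[0,0,2.1]}
    - {"d":[0,0,2.1]}

```text
clock: 15.55
tcp_pos: [0.5035, 0.0128, 0.0562]
orientation: [0.001, -0.124, 0.992, -0.0]
wrist_force: [-0.0, 0.2, -1.0]
finger_gap: 0.06
grip_force: 32.9
```

```bash
python3 -c "
from h import *
totool([.504,.0125,.038])
c=env.read_camera('wrist');hsv=cv2.cvtColor(c['image'],cv2.COLOR_RGB2HSV).astype(int);H,S,V=hsv[...,0],hsv[...,1],hsv[...,2]
print(blobs((H>8)&(H<20)&(S>80)&(V>140),1500)); cv2.imwrite('pics/w7.png',c['image'][:,:,::-1])
for p in ([.504,.0125,.006],[.504-.05*np.cos(.24),.0125-.05*np.sin(.24),.006]):print(proj(c,p))"
```

```text
tcp [0.5035 0.0128 0.0562] tool move [-0.0004 -0.0004  0.0182] tilt [ 0.001 -0.    -1.   ] j [-0.13  0.33 -0.45  0.79  0.   -0.38] t 15.55
[(array([357.9, 111.8]), array([ 287,   84,  160,   52, 1718], dtype=int32)), (array([360.4, 129.1]), array([ 291,  109,  159,   43, 1691], dtype=int32)), (array([278.7, 205.8]), array([  182,   158,   194,   110, 10524], dtype=int32))]
[279.82720482 254.06577335]
[280.76722441 155.8270755 ]
```

View pics/w7.png

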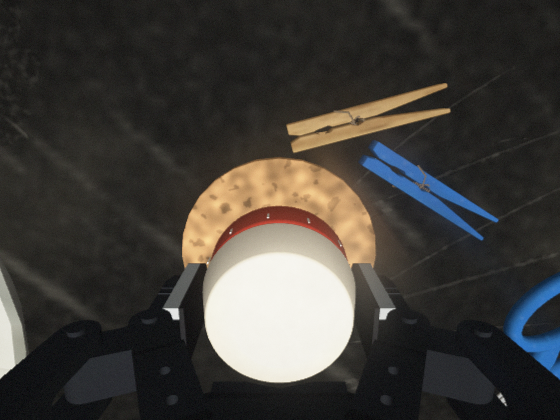

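The mat's near edge is at v=158 (predicted 156), centred at u=279, and the timer is held upright over it. Lowering.

Converted, 0.017 m is 0.34, 0.014 m is 0.28.

>>> run_rows:
  ticks:
    - {"d":[0,0,0.16]}
    - {"d":[0,0,0.28]}
    - {"d":[0,0,0.34]}
    - {"d":[0,0,0.34]}
    - {"d":[0,0,0.34]}

```text
clock: 16.23
tcp_pos: [0.5026, 0.0125, 0.0383]
orientation: [-0.0, -0.123, 0.992, -0.0]
wrist_force: [-1.7, 0.0, 1.7]
finger_gap: 0.0601
grip_force: 33.1
```

>>> run_rows:
  ticks:
    - {"d":[0,0,0.02]}
    - {"d":[0,0,0.02]}
    - {"d":[0,0,0.02]}

```text
clock: 16.6
tcp_pos: [0.5027, 0.0125, 0.0382]
orientation: [0.0, -0.123, 0.992, -0.0]
wrist_force: [-4.8, -0.2, 10.1]
finger_gap: 0.0602
grip_force: 34.0
```

Converted, -0.001 m is -0.02.

>>> run_rows:
  ticks:
    - {"d":[0,0,-0.02]}
    - {"d":[0,0,-0.02]}
    - {"d":[0,0,-0.02]}
    - {"d":[0,0,-0.02]}
  finger_gap: 0.085

```text
clock: 17.1
tcp_pos: [0.5028, 0.0126, 0.0381]
orientation: [-0.0, -0.123, 0.992, -0.0]
wrist_force: [-0.7, 0.6, -0.1]
finger_gap: 0.0852
grip_force: 0.0
```

>>> run_rows:
  ticks:
    - {"d":[0,0,-0.4]}
    - {"d":[0,0,-1.2]}
    - {"d":[0,0,-2.4]}
    - {"d":[0,0,-3.4]}
    - {"d":[0,0,-3.4]}

```text
clock: 17.73
tcp_pos: [0.5056, 0.0122, 0.2127]
orientation: [0.004, -0.123, 0.992, -0.001]
wrist_force: [-0.9, -0.6, -0.3]
finger_gap: 0.0851
grip_force: 0.0
```

```bash
python3 -c "
from h import *
totool([.51,.34,.25])
c=env.read_camera('wrist');cv2.imwrite('pics/w8.png',c['image'][:,:,::-1])
hsv=cv2.cvtColor(c['image'],cv2.COLOR_RGB2HSV).astype(int);H,S,V=hsv[...,0],hsv[...,1],hsv[...,2]
print(blobs((H>8)&(H<20)&(S>80)&(V>140),1500)); print(blobs((V>170)&(S<80),1000))
print(proj(c,[.504,.0125,.006]),proj(c,[.504,.0125,.054]))"
```

```text
tcp [0.5056 0.0122 0.2127] tool move [-0.0848  0.3166 -0.0377] tilt [ 0.009 -0.001 -1.   ] j [-0.13  0.19 -0.22  1.16 -0.   -0.38] t 17.725
[(array([430.8,  21.6]), array([ 393,    0,   78,   52, 2791], dtype=int32)), (array([280.4, 176.8]), array([ 227,  128,  108,  106, 4661], dtype=int32))]
[(array([80.9, 32.7]), array([  18,    0,  114,   66, 4373], dtype=int32)), (array([67. , 12.1]), array([  45,    0,   43,   29, 1002], dtype=int32)), (array([ 59. , 212.1]), array([    0,    82,   135,   237, 24378], dtype=int32)), (array([281.7, 186.8]), array([ 249,  152,   68,   71, 3792], dtype=int32))]
[281.30421367 182.55378249] [281.47287786 195.79707682]
```

>>> run_rows:
  ticks:
    - {"d":[-0.22,0.8,-0.2]}
    - {"d":[-0.44,1.6,-0.4]}
    - {"d":[-0.66,2.4,-0.6]}
    - {"d":[-0.88,3.2,-0.76]}
    - {"d":[-1.1,4,-0.76]}
    - {"d":[-1.3,4.8,-0.76]}
    - {"d":[-1.5,5.6,-0.76]}
    - {"d":[-1.7,6.32,-0.76]}

```text
clock: 18.77
tcp_pos: [0.507, 0.3409, 0.2439]
orientation: [-0.002, -0.123, 0.992, -0.001]
wrist_force: [-0.1, -0.3, 0.8]
finger_gap: 0.0852
grip_force: 0.0
```

>>> run_rows:
  ticks:
    - {}
    - {}
    - {}

```text
clock: 19.15
tcp_pos: [0.5078, 0.3386, 0.2457]
orientation: [-0.001, -0.123, 0.992, -0.0]
wrist_force: [-0.2, -0.4, 0.0]
finger_gap: 0.0847
grip_force: 0.0
```

```bash
python3 -c "
from h import *
totool([.5209,.3443,.2])
c=env.read_camera('wrist');cv2.imwrite('pics/w9.png',cv2.resize(c['image'][100:300,180:440,::-1],None,fx=3,fy=3))
print(proj(c,[.5209,.3443,.094]),proj(c,[.5209,.3443,.006]))"
```

```text
tcp [0.5078 0.3386 0.2457] tool move [-0.0141  0.0023  0.0456] tilt [-0.001 -0.001 -1.   ] j [ 0.46  0.39  0.13  1.32 -0.    0.21] t 19.15
[283.06139465 218.923069  ] [282.18117597 192.54979162]
```

View pics/w9.png

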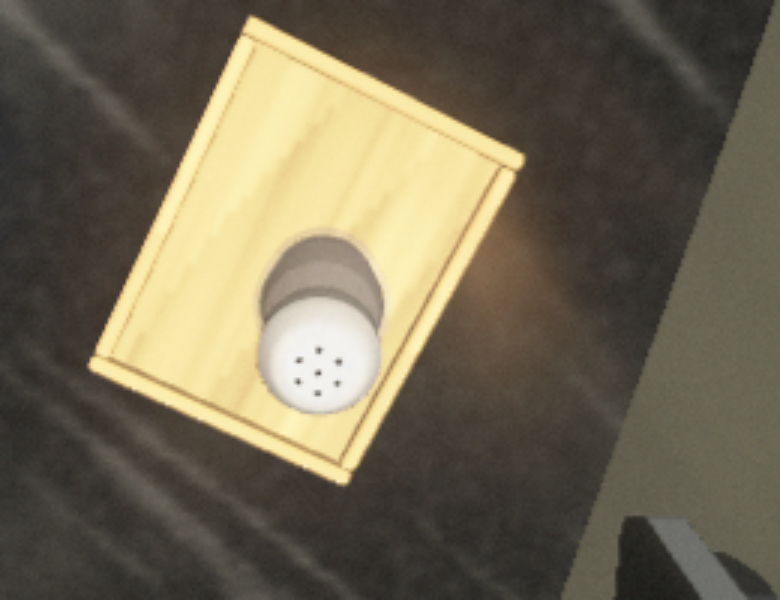

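The crop shows the shaker's head holes at (318,372) and tray corners at (252,18), (523,160), (347,484), (90,367).

```bash
python3 -c "
from h import *
c=env.read_camera('wrist')
f=lambda x,y:(180+(x+.5)/3-.5,100+(y+.5)/3-.5)
h=plane(c,*f(318,372),.096);print(h,plane(c,*f(319,354),.088),plane(c,*f(322,290),.03))
t=np.array([plane(c,*f(*q),.014) for q in [(252,18),(523,160),(347,484),(90,367)]]);print(t,t.mean(0),np.linalg.norm(np.roll(t,-1,0)-t,axis=1))
e=t[2]-t[1]+t[3]-t[0];print('yaw',np.arctan2(e[1],e[0]))
totool([h[0],h[1],.058])"
```

```text
[0.52391321 0.34716993 0.096     ] [0.52148064 0.34696548 0.088     ] [0.518115  0.3481781 0.03     ]
[[0.44267929 0.30653161 0.014     ]
 [0.46421304 0.4016761  0.014     ]
 [0.58821365 0.37572638 0.014     ]
 [0.5675804  0.27941657 0.014     ]] [0.51567159 0.34083766 0.014     ] [0.09755089 0.12668678 0.09849523 0.12781046]
yaw -0.21005087835786707
tcp [0.5081 0.3387 0.2462] tool move [-0.0175  0.0044  0.1882] tilt [-0. -0. -1.] j [ 0.46  0.39  0.13  1.32 -0.    0.21] t 19.25
```

Units first: shifts go in units of 50 mm. So -0.0155 m is -0.31, 0.004 m is 0.08.

>>> run_rows:
  ticks:
    - {"d":[-0.16,0.04,0.4]}
    - {"d":[-0.31,0.08,1.2]}
    - {"d":[-0.31,0.08,2]}
    - {"d":[-0.31,0.08,2.8]}
    - {"d":[-0.31,0.08,3.4]}
    - {"d":[-0.31,0.08,3.74]}
    - {"d":[-0.31,0.08,3.74]}
    - {"d":[-0.31,0.08,3.74]}

```text
clock: 20.25
tcp_pos: [0.523, 0.3477, 0.0607]
orientation: [0.001, -0.123, 0.992, 0.0]
wrist_force: [1.3, -0.0, 0.9]
finger_gap: 0.085
grip_force: 0.0
```

>>> run_rows:
  ticks:
    - {}
    - {}
    - {}
    - {}
  finger_gap: 0.03
  grip_n: 30

```text
clock: 20.75
tcp_pos: [0.5225, 0.3478, 0.0603]
orientation: [0.001, -0.123, 0.992, 0.0]
wrist_force: [-1.3, 0.3, 5.8]
finger_gap: 0.039
grip_force: 30.0
```

>>> run_rows:
  ticks:
    - {"d":[0,0,-0.1]}
    - {"d":[0,0,-0.4]}
    - {"d":[0,0,-1]}
    - {"d":[0,0,-1.8]}
    - {"d":[0,0,-2.6]}
    - {"d":[0,0,-3]}
    - {"d":[0,0,-3]}

```text
clock: 21.62
tcp_pos: [0.523, 0.348, 0.2119]
orientation: [0.002, -0.123, 0.992, 0.001]
wrist_force: [0.8, 0.7, -1.8]
finger_gap: 0.0389
grip_force: 30.0
```

```bash
python3 -c "
from h import *
totool([.42,.05,.24])"
```

```text
tcp [0.523  0.348  0.2119] tool move [ 0.1727 -0.2637 -0.029 ] tilt [ 0.004  0.002 -1.   ] j [ 0.46  0.43  0.11  1.25 -0.    0.21] t 21.625
```

Converted, 0.155 m is 3.1, 0.13 m is 2.6.

>>> run_rows:
  ticks:
    - {"d":[0.2,-0.3,-0.4]}
    - {"d":[0.6,-0.9,-0.58]}
    - {"d":[1.1,-1.7,-0.58]}
    - {"d":[1.6,-2.44,-0.58]}
    - {"d":[2.1,-3.2,-0.58]}
    - {"d":[2.6,-3.96,-0.58]}
    - {"d":[3.1,-4.7,-0.58]}
    - {"d":[3.44,-5.28,-0.58]}

```text
clock: 22.62
tcp_pos: [0.4177, 0.0476, 0.2381]
orientation: [-0.001, -0.123, 0.992, -0.0]
wrist_force: [-0.1, 0.3, -1.2]
finger_gap: 0.0389
grip_force: 30.2
```

```bash
python3 -c "
from h import *
totool([.386,-.348,.24])"
```

```text
tcp [0.4177 0.0476 0.2381] tool move [ 0.1271 -0.3759 -0.0017] tilt [-0.001 -0.    -1.   ] j [-0.08  0.02 -0.34  1.21 -0.   -0.32] t 22.625
```

Converted, -0.375 m is -7.5, -0.335 m is -6.7.

>>> run_rows:
  ticks:
    - {"d":[0.24,-0.74,0]}
    - {"d":[0.6,-1.8,0]}
    - {"d":[0.94,-2.8,0]}
    - {"d":[1.3,-3.8,0]}
    - {"d":[1.64,-4.8,0]}
    - {"d":[2,-5.8,0]}
    - {"d":[2.28,-6.7,0]}
    - {"d":[2.54,-7.5,0]}

```text
clock: 23.62
tcp_pos: [0.3868, -0.3467, 0.2381]
orientation: [-0.0, -0.123, 0.992, 0.001]
wrist_force: [0.7, 0.6, -0.3]
finger_gap: 0.0389
grip_force: 30.2
```

>>> run_rows:
  ticks:
    - {"d":[0,0,0.6]}
    - {"d":[0,0,1.2]}
    - {"d":[0,0,1.8]}
    - {"d":[0,0,2.2]}
    - {"d":[0,0,2.2]}
    - {"d":[0,0,2.2]}

```text
clock: 24.38
tcp_pos: [0.3882, -0.3455, 0.1291]
orientation: [0.0, -0.123, 0.992, -0.0]
wrist_force: [0.2, 1.2, -1.8]
finger_gap: 0.0385
grip_force: 30.2
```

```bash
python3 -c "
from h import *
totool([.386,-.348,.07])
c=env.read_camera('wrist');cv2.imwrite('pics/w10.png',c['image'][:,:,::-1])
print(proj(c,[.386,-.348,.014]),proj(c,[.386-.034,-.348,.014]),proj(c,[.393,-.4515,.014]))
"
```

```text
tcp [ 0.3882 -0.3455  0.1291] tool move [ 0.0027 -0.0019  0.0591] tilt [ 0. -0. -1.] j [-0.88  0.28 -0.32  0.97 -0.   -1.13] t 24.375
[277.49003176 211.63786532] [290.18097012 163.29377692] [123.89165735 184.88277183]
```

View pics/w10.png

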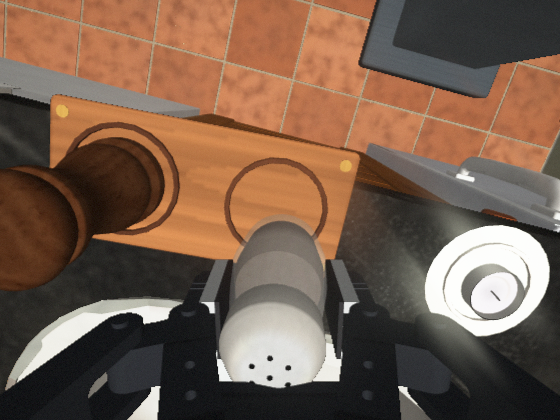

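The ring is at (275,209) in the image, predicted (277,212), with the mill upright in its own ring at (120,180), and the shaker held above the ring. That calls for a shift of about (+0.004, −0.003), then lowering.

>>> run_rows:
  ticks:
    - {"d":[0.04,-0.03,0.2]}
    - {"d":[0.08,-0.06,0.6]}
    - {"d":[0.08,-0.06,0.96]}
    - {"d":[0.08,-0.06,1.16]}
    - {"d":[0.08,-0.06,1.2]}
    - {"d":[0.08,-0.06,1.2]}

```text
clock: 25.18
tcp_pos: [0.3855, -0.3495, 0.0687]
orientation: [0.0, -0.123, 0.992, -0.0]
wrist_force: [0.3, -0.7, -1.9]
finger_gap: 0.0392
grip_force: 30.2
```

>>> run_rows:
  ticks:
    - {"d":[0,0,0.04]}
    - {"d":[0,0,0.06]}
    - {"d":[0,0,0.06]}

```text
clock: 25.55
tcp_pos: [0.3853, -0.3492, 0.0654]
orientation: [0.0, -0.123, 0.992, -0.0]
wrist_force: [0.5, -0.5, -1.2]
finger_gap: 0.0386
grip_force: 30.2
```

```bash
python3 -c "
from h import *
totool([.385,-.349,.064])"
```

```text
tcp [ 0.3853 -0.3492  0.0654] tool move [0.0003 0.0003 0.0014] tilt [ 0. -0. -1.] j [-0.89  0.34 -0.4   0.82 -0.   -1.14] t 25.55
```

Converted, 0.002 m is 0.04, 0.001 m is 0.02.

>>> run_rows:
  ticks:
    - {"d":[0,0,0.02]}
    - {"d":[0,0,0.04]}
    - {"d":[0,0,0.04]}

```text
clock: 25.92
tcp_pos: [0.3854, -0.3493, 0.0643]
orientation: [0.0, -0.123, 0.992, -0.0]
wrist_force: [-1.5, 1.8, 6.7]
finger_gap: 0.039
grip_force: 31.4
```

>>> run_rows:
  ticks:
    - {"d":[0,0,0.02]}
    - {"d":[0,0,0.02]}

```text
clock: 26.18
tcp_pos: [0.3855, -0.3493, 0.0642]
orientation: [0.0, -0.123, 0.992, -0.001]
wrist_force: [-2.5, 3.2, 15.2]
finger_gap: 0.0387
grip_force: 32.4
```

>>> run_rows:
  ticks:
    - {"d":[0,0,-0.02]}
    - {"d":[0,0,-0.02]}
    - {"d":[0,0,-0.02]}
    - {"d":[0,0,-0.02]}
  finger_gap: 0.065

```text
clock: 26.68
tcp_pos: [0.3852, -0.3491, 0.0631]
orientation: [-0.0, -0.123, 0.992, 0.0]
wrist_force: [-0.2, -0.4, -0.5]
finger_gap: 0.0651
grip_force: 0.0
```

>>> run_rows:
  ticks:
    - {"d":[0,0,-0.4]}
    - {"d":[0,0,-1.2]}
    - {"d":[0,0,-2.4]}
    - {"d":[0,0,-3.4]}
    - {"d":[0,0,-3.4]}

```text
clock: 27.3
tcp_pos: [0.387, -0.3512, 0.2378]
orientation: [0.002, -0.123, 0.992, -0.004]
wrist_force: [-0.1, -0.7, -0.9]
finger_gap: 0.0651
grip_force: 0.0
```

```bash
python3 -c "
from h import *
c=env.read_camera('wrist');im=c['image'];hsv=cv2.cvtColor(im,cv2.COLOR_RGB2HSV).astype(int);H,S,V=hsv[...,0],hsv[...,1],hsv[...,2]
print('pred head',proj(c,[.385,-.349,.1]),'foot',proj(c,[.385,-.349,.01]))
for x in blobs((S<70)&(V>120),150): print(x)
totool([.42,.0,.24])"
```

```text
pred head [285.05434746 203.98643031] foot [284.30362082 178.99792133]
(array([ 42.4, 192.4]), array([    0,    57,   211,   307, 21564], dtype=int32))
(array([432.3, 163.4]), array([395, 150,  57,  24, 230], dtype=int32))
(array([514.6, 190.2]), array([494, 160,  66,  57, 650], dtype=int32))
(array([288.7, 175.4]), array([271, 169,  32,  20, 207], dtype=int32))
(array([118.4, 186.2]), array([109, 177,  20,  19, 292], dtype=int32))
(array([281.8, 200. ]), array([ 260,  180,   44,   42, 1429], dtype=int32))
(array([435.5, 232.6]), array([ 391,  192,   90,   84, 5637], dtype=int32))
(array([250. , 317.4]), array([   82,   247,   285,   148, 23526], dtype=int32))
tcp [ 0.3861 -0.3502  0.2352] tool move [-0.1186  0.3312 -0.0059] tilt [ 0.003 -0.004 -1.   ] j [-0.89  0.21 -0.13  1.22 -0.   -1.14] t 27.35
```

The shaker head is at (282,200), 4 px from the prediction, so it stands upright in the ring. Going back for the box.

Converted, 0.331 m is 6.62, 0.29 m is 5.8.

>>> run_rows:
  ticks:
    - {"d":[-0.3,0.82,0]}
    - {"d":[-0.6,1.66,0]}
    - {"d":[-0.9,2.5,0]}
    - {"d":[-1.2,3.32,0]}
    - {"d":[-1.5,4.16,0]}
    - {"d":[-1.8,5,0]}
    - {"d":[-2.1,5.8,0]}
    - {"d":[-2.36,6.62,0]}
  finger_gap: 0.085

```text
clock: 28.35
tcp_pos: [0.4178, 0.0021, 0.2316]
orientation: [-0.001, -0.123, 0.992, 0.0]
wrist_force: [0.2, -0.3, -0.5]
finger_gap: 0.0849
grip_force: 0.0
```

```bash
python3 -c "
from h import *
totool([.393,.223,.25])"
```

```text
tcp [0.4178 0.0021 0.2316] tool move [-0.0299  0.2202 -0.0183] tilt [-0.003  0.    -1.   ] j [-0.19  0.02 -0.36  1.19 -0.   -0.43] t 28.35
```

>>> run_rows:
  ticks:
    - {"d":[-0.1,0.88,-0.2]}
    - {"d":[-0.24,1.8,-0.36]}
    - {"d":[-0.36,2.7,-0.36]}
    - {"d":[-0.5,3.6,-0.36]}
    - {"d":[-0.6,4.4,-0.36]}
    - {"d":[-0.6,4.4,-0.36]}
    - {"d":[-0.6,4.4,-0.36]}

```text
clock: 29.22
tcp_pos: [0.3932, 0.2209, 0.2499]
orientation: [-0.001, -0.124, 0.992, -0.001]
wrist_force: [0.5, 0.1, 0.7]
finger_gap: 0.0847
grip_force: 0.0
```

```bash
python3 -c "
from h import *
c=env.read_camera('wrist');im=c['image'];cv2.imwrite('pics/w11.png',im[:,:,::-1])
for thr in (190,215,235):
    m=(im.min(2)>thr).astype(np.uint8); n,l,st,ce=cv2.connectedComponentsWithStats(m); i=[k for k in range(1,n) if st[k][4]>3000 and 200<ce[k][0]<370 and ce[k][1]<280]
    for k in i:
        ct=max(cv2.findContours((l==k).astype(np.uint8),cv2.RETR_EXTERNAL,cv2.CHAIN_APPROX_NONE)[0],key=cv2.contourArea)
        b=cv2.boxPoints(cv2.minAreaRect(ct)); print(thr,st[k],b.tolist())
        P=np.array([plane(c,*q,.079) for q in b]);print(P.mean(0),np.linalg.norm(np.roll(P,-1,0)-P,axis=1));e=P[1]-P[0];print('yaw',np.arctan2(e[1],e[0]))
        pt=np.array([plane(c,*q[0],.079)[:2] for q in ct],np.float32);print('world rect',cv2.minAreaRect(pt*1000))
totool([.393,.223,.1])"
```

```text
190 [ 242  129   91  121 9389] [[242.0, 129.0], [332.0, 129.0], [332.0, 249.0], [242.0, 249.0]]
[0.38846831 0.22555918 0.079     ] [0.07081093 0.10169172 0.07796618 0.10168254]
yaw 1.8189599921710873
world rect ((388.5828857421875, 225.28741455078125), (101.7440185546875, 72.11402893066406), 14.04244613647461)
215 [ 242  129   85  121 9329] [[242.0, 129.0], [326.0, 129.0], [326.0, 249.0], [242.0, 249.0]]
[0.38907775 0.22315644 0.079     ] [0.06609162 0.10167545 0.07277016 0.10168254]
yaw 1.8189599921710868
world rect ((389.1376953125, 223.03585815429688), (101.71527862548828, 67.12725067138672), 14.089582443237305)
235 [ 244  135   81  115 7084] [[244.0, 135.0], [324.0, 135.0], [324.0, 249.0], [244.0, 249.0]]
[0.39132238 0.22373531 0.079     ] [0.06323457 0.0970322  0.06930492 0.09703877]
yaw 1.8189812097327884
world rect ((391.3843994140625, 223.49388122558594), (96.98593139648438, 65.50679016113281), 14.245644569396973)
tcp [0.3935 0.2205 0.2502] tool move [-0.0004  0.0026  0.1502] tilt [-0.002 -0.001 -1.   ] j [ 0.33  0.08 -0.26  1.24 -0.    0.09] t 29.275
```

Converted, 0.0034 m is 0.068, 0.001 m is 0.02.

>>> run_rows:
  ticks:
    - {"d":[0.02,0.068,0.8]}
    - {"d":[0.02,0.068,1.8]}
    - {"d":[0.02,0.068,2.4]}
    - {"d":[0.02,0.068,2.8]}
    - {"d":[0.02,0.068,2.8]}
    - {"d":[0.02,0.068,2.8]}

```text
clock: 30.02
tcp_pos: [0.3928, 0.2238, 0.1119]
orientation: [0.0, -0.123, 0.992, 0.0]
wrist_force: [-0.3, -0.7, -0.3]
finger_gap: 0.0853
grip_force: 0.0
```

```bash
python3 -c "
from h import *
totool([.3913,.2235,.05],.247+np.pi/2)"
```

```text
tcp [0.3928 0.2238 0.1119] tool move [0.0016 0.0001 0.0619] -0.001 tilt [ 0.001  0.    -1.   ] j [ 0.34  0.18 -0.5   0.89 -0.    0.09] t 30.025
```

Converted, 0.062 m is 1.24, 0.06 m is 1.2.

>>> run_rows:
  ticks:
    - {"d":[0.02,0,0.3]}
    - {"d":[0.02,0,0.6]}
    - {"d":[0.02,0,0.9]}
    - {"d":[0.02,0,1.2]}
    - {"d":[0.02,0,1.24]}
    - {"d":[0.02,0,1.24]}

```text
clock: 30.78
tcp_pos: [0.3919, 0.2242, 0.0501]
orientation: [0.001, -0.123, 0.992, 0.0]
wrist_force: [-1.3, 0.7, -0.4]
finger_gap: 0.085
grip_force: 0.0
```

>>> run_rows:
  ticks:
    - {}
    - {}
    - {}
    - {}
  finger_gap: 0.055
  grip_n: 45

```text
clock: 31.28
tcp_pos: [0.392, 0.2244, 0.0503]
orientation: [0.001, -0.123, 0.992, 0.0]
wrist_force: [-1.0, 0.3, 6.5]
finger_gap: 0.0654
grip_force: 51.1
```

>>> run_rows:
  ticks:
    - {"d":[0,0,-0.06]}
    - {"d":[0,0,-0.16]}
    - {"d":[0,0,-0.3]}
    - {"d":[0,0,-0.3]}
    - {"d":[0,0,-0.3]}

```text
clock: 31.9
tcp_pos: [0.3912, 0.2241, 0.0643]
orientation: [0.0, -0.123, 0.992, -0.0]
wrist_force: [-1.0, 0.6, -3.1]
finger_gap: 0.0654
grip_force: 50.6
```

Converted, -0.06 m is -1.2, -0.045 m is -0.9.

>>> run_rows:
  ticks:
    - {"d":[0,0,-0.4]}
    - {"d":[0,0,-0.9]}
    - {"d":[0,0,-1.2]}
    - {"d":[0,0,-1.2]}
    - {"d":[0,0,-1.2]}

```text
clock: 32.52
tcp_pos: [0.3907, 0.2239, 0.1235]
orientation: [-0.001, -0.123, 0.992, -0.0]
wrist_force: [-0.1, 0.3, -3.5]
finger_gap: 0.066
grip_force: 51.3
```

```bash
python3 -c "
from h import *
totool([.5155,.3405,.12],-.21+np.pi/2)
c=env.read_camera('wrist');im=c['image']
m=(im.min(2)>215);print(blobs(m[100:320,180:400],2000))"
```

```text
tcp [0.3907 0.2239 0.1235] tool move [-0.1495  0.0825  0.0033] 0.457 tilt [-0.001 -0.    -1.   ] j [ 0.34  0.16 -0.49  0.92 -0.    0.09] t 32.525
[(array([108.3, 154.7]), array([    0,    80,   220,   140, 28102], dtype=int32))]
```

Converted, -0.1495 m is -2.99, -0.145 m is -2.9.

>>> run_rows:
  ticks:
    - {"d":[-0.2,0.1,0],"rot":[0,0,0.03]}
    - {"d":[-0.6,0.34,0],"rot":[0,0,0.1]}
    - {"d":[-1.1,0.6,0],"rot":[0,0,0.17]}
    - {"d":[-1.6,0.88,0],"rot":[0,0,0.25]}
    - {"d":[-2.1,1.16,0],"rot":[0,0,0.33]}
    - {"d":[-2.6,1.44,0],"rot":[0,0,0.4]}
    - {"d":[-2.9,1.6,0],"rot":[0,0,0.44]}
    - {"d":[-2.99,1.65,0],"rot":[0,0,0.457]}

```text
clock: 33.58
tcp_pos: [0.516, 0.3409, 0.1226]
orientation: [-0.001, 0.105, 0.994, -0.001]
wrist_force: [0.1, 0.4, -3.6]
finger_gap: 0.0654
grip_force: 51.2
```

>>> run_rows:
  ticks:
    - {"d":[0,0,0.2]}
    - {"d":[0,0,0.6]}
    - {"d":[0,0,0.8]}
    - {"d":[0,0,0.8]}
    - {"d":[0,0,0.8]}

```text
clock: 34.2
tcp_pos: [0.5161, 0.3406, 0.0847]
orientation: [0.0, 0.105, 0.995, 0.0]
wrist_force: [-0.7, -0.2, -2.2]
finger_gap: 0.0654
grip_force: 51.2
```

```bash
python3 -c "
from h import *
totool([.515,.340,.056],-.21+np.pi/2)
c=env.read_camera('wrist');im=c['image'];cv2.imwrite('pics/w12.png',im[:,:,::-1]);hsv=cv2.cvtColor(im,cv2.COLOR_RGB2HSV).astype(int);H,S,V=hsv[...,0],hsv[...,1],hsv[...,2]
print(blobs((H>14)&(H<28)&(S>50)&(V>120),300))
ca,sa=np.cos(-.21),np.sin(-.21);R=np.array([[ca,-sa],[sa,ca]])
for q in [(-65,-50),(-65,50),(65,50),(65,-50)]: p=R@np.array(q)/1000+[.5155,.3405]; print(q,proj(c,[*p,.014]).round(1))
"
```

```text
tcp [0.5161 0.3406 0.0847] tool move [ 0.001  -0.0009  0.0287] 0.0 tilt [ 0.001  0.    -1.   ] j [ 0.45  0.49 -0.11  0.97 -0.    0.66] t 34.2
[(array([282.3, 144.1]), array([ 185,  117,  193,   76, 9332], dtype=int32))]
(-65, -50) [182.9 117.9]
(-65, 50) [378.4 118. ]
(65, 50) [361.6 336.2]
(65, -50) [198.9 336.2]
```

The visible tray edge (u 185–378, v 117) matches the prediction (183–378, 118). Lowering.

>>> run_rows:
  ticks:
    - {"d":[0.01,-0.01,0.16]}
    - {"d":[0.01,-0.01,0.32]}
    - {"d":[0.01,-0.01,0.44]}
    - {"d":[0.01,-0.01,0.52]}
    - {"d":[0.01,-0.01,0.52]}

```text
clock: 34.88
tcp_pos: [0.5151, 0.3401, 0.0577]
orientation: [-0.0, 0.105, 0.995, -0.0]
wrist_force: [-0.4, -0.7, -3.2]
finger_gap: 0.0652
grip_force: 51.2
```

>>> run_rows:
  ticks:
    - {"d":[0,0,0.02]}
    - {"d":[0,0,0.04]}
    - {"d":[0,0,0.04]}

```text
clock: 35.25
tcp_pos: [0.5155, 0.3403, 0.0564]
orientation: [0.0, 0.105, 0.995, 0.0]
wrist_force: [-0.2, -0.2, -4.2]
finger_gap: 0.0654
grip_force: 51.4
```

Converted, 0.0015 m is 0.03, 0.001 m is 0.02.

>>> run_rows:
  ticks:
    - {"d":[0,0,0.02]}
    - {"d":[0,0,0.03]}
    - {"d":[0,0,0.03]}

```text
clock: 35.62
tcp_pos: [0.5155, 0.3403, 0.0563]
orientation: [0.0, 0.105, 0.995, 0.0]
wrist_force: [-4.5, -1.5, 6.9]
finger_gap: 0.0656
grip_force: 52.4
```

Converted, -0.001 m is -0.02.

>>> run_rows:
  ticks:
    - {"d":[0,0,-0.02]}
    - {"d":[0,0,-0.02]}
    - {"d":[0,0,-0.02]}
    - {"d":[0,0,-0.02]}
  finger_gap: 0.085

```text
clock: 36.12
tcp_pos: [0.5154, 0.3403, 0.0556]
orientation: [-0.0, 0.105, 0.995, -0.0]
wrist_force: [0.2, -0.3, -0.3]
finger_gap: 0.0852
grip_force: 0.0
```

>>> run_rows:
  ticks:
    - {"d":[0,0,-0.2]}
    - {"d":[0,0,-0.8]}
    - {"d":[0,0,-1.8]}
    - {"d":[0,0,-2.8]}
    - {"d":[0,0,-3.6]}
    - {"d":[0,0,-3.6]}
    - {"d":[0,0,-3.6]}

```text
clock: 37.0
tcp_pos: [0.5152, 0.3402, 0.2358]
orientation: [0.0, 0.105, 0.995, 0.0]
wrist_force: [-0.5, 0.5, -0.5]
finger_gap: 0.0851
grip_force: 0.0
```

```bash
python3 -c "
from h import *
c=env.read_camera('wrist');im=c['image']
m=(im.min(2)>215).astype(np.uint8); n,l,st,ce=cv2.connectedComponentsWithStats(m)
for k in range(1,n):
    if st[k][4]>2500:
        ct=max(cv2.findContours((l==k).astype(np.uint8),cv2.RETR_EXTERNAL,cv2.CHAIN_APPROX_NONE)[0],key=cv2.contourArea)
        pt=np.array([plane(c,*q[0],.085)[:2] for q in ct],np.float32);print('world rect',st[k],cv2.minAreaRect(pt*1000))
s=env.read_camera('scene');hs=cv2.cvtColor(s['image'],cv2.COLOR_RGB2HSV).astype(int)
t=env.read_camera('top');ht=cv2.cvtColor(t['image'],cv2.COLOR_RGB2HSV).astype(int)
for n,C,h in (('scene',s,hs),('top',t,ht)):
    print(n,'timer pred',proj(C,[.504,.0125,.03]).round(1),'red',[(b[0],b[1].tolist()) for b in blobs(((h[...,0]<5)|(h[...,0]>174))&(h[...,1]>140)&(h[...,2]>60),15) if np.linalg.norm(b[0]-proj(C,[.504,.0125,.03]))<25])
    print('white',[(b[0],b[1].tolist()) for b in blobs((h[...,1]<60)&(h[...,2]>180),25) if min(np.linalg.norm(b[0]-proj(C,p)) for p in ([.504,.0125,.04],[.404,-.183,.02],[.385,-.349,.1]))<20],'pred timer top/dish/shaker',proj(C,[.504,.0125,.04]),proj(C,[.404,-.183,.012]),proj(C,[.385,-.349,.094]))
cv2.imwrite('pics/fin.png',t['image'][:,:,::-1])"
```

```text
world rect [  234   130    91   129 10599] ((512.05712890625, 339.63360595703125), (66.46578216552734, 101.87538146972656), 77.90164184570312)
scene timer pred [245.3 223.2] red []
white [(array([365.9, 174.3]), [362, 171, 9, 8, 49])] pred timer top/dish/shaker [245.07429847 220.93600937] [318.36481673 215.28887457] [365.28608465 174.36751067]
top timer pred [255.2 196.3] red []
white [(array([255. , 195.4]), [246, 187, 19, 18, 274]), (array([321.7, 232.9]), [306, 218, 32, 31, 754]), (array([387.3, 237.3]), [383, 233, 10, 9, 67])] pred timer top/dish/shaker [255.05344679 195.59161462] [321.72614961 232.89284873] [386.90192036 238.22030664]
```

The measurements put the box at the tray's centre with matching yaw, and the timer and shaker within 1 px of their predicted positions. The tea light was seen in its well and the arm is clear, so I'm handing in.

```bash
python3 -c "
from workcell import env
print(env.hand_in())"
```

```text
the job is handed in; nothing more can be done
None
```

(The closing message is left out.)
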